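Open the locked screw bin

ROBOT

A 6-joint arm with a two-finger parallel gripper is mounted at the origin on the work surface. World frame = base frame: x ahead of the robot, y to its left, z up, the work surface at z = 0. Lengths are in m, angles in rad, forces in N, time in s.
With the tool pointing down it reaches from about 0.3 to 0.775 m from the base axis. Payload 14.6 kg.
Tool frame: the origin (TCP) lies on the centre line of the jaws, within the pads' length; the fingertips stand 19 mm ahead of it and the grasp point (between the pads) is the TCP; y points along the fingers, x is the direction in which the jaws open and shut, and the axes are right-handed (so a half turn about y gives the same grasp; the last joint's range is limited). The gripper opens to 94 mm and grips with 3 to 60 N. Pads are 16 mm wide; open, the fingers measure 119 mm over their backs; the gripper's body (75 mm by 177 mm) begins 78 mm behind the grasp point.
Start: joints at [-1.322, 0.3, 1.521, -0, 1.321, -0.067], TCP at [0.171, -0.523, 0.224] pointing down, gripper open.
Joint ranges: [-3.03, 3.03], [-0.79, 2.21], [0.23, 2.52], [-1.04, 4.18], [0, 3.07], [-2.55, 2.55]. Speed limits (rad/s): [2.22, 2.22, 2.57, 3.14, 3.14, 3.14].

INTERFACE

Orientations are given as [roll, pitch, yaw] about the fixed x, y, z axes, in that order (R = Rz(yaw) Ry(pitch) Rx(roll)).
In Python, from station import ctrl, optics gives the robot as it stands.
- The arm moves only by the tool jog_arm, never from a script. Its argument "targets" is a list of rows, each a list of 3 entries, a list of its own where there are three numbers: the finger opening in cm, from 0 to 9.4, then the shift along the tool's x, y, z in cm, then the turn about the tool's y in rad. A call has 1 to 10 rows; each row is the pose to reach, as a shift and turn from the pose commanded when the call began, along the tool's axes at that moment; what a row does not reach only later rows make up. A row lasts 1/10 s, in which the tool goes at most 50 mm and 8.59 degrees, less where a joint would pass 70% of its speed; a pose out of reach is approached as far as the arm can. A call with a gripper value outside its range is refused whole. The fingers move at their own pace and stop on an object; "grip_force" is the grip in N (left out, the last holds). Time passes only in rows, so rows that repeat a pose let the fingers close. It gives the time, the measured TCP pose, the force and the opening at its end, in the units of the state.
- ctrl.get_obs(): the state, without advancing time (a new reading comes with each control period).
- optics.camera(name): name is "scene" or "top"; returns a dict with "img" (420x560x3 uint8, red, green, blue), "range_z" (420x560 float32, m along the optical axis (not along the pixel's ray), 0 where there is no reading), "camera_matrix" (3x3 intrinsics, pixels), "world_to_cam" (4x4, takes a point from world to camera coordinates). Camera axes: x right, y up, looking along -z (the intrinsics and any distortion apply to the point x, -y, -z); pixel columns grow to the right and rows downward; lengths in m; the calibration is good to about 2 mm. A picture is of the moment at which its call begins.
- ctrl.hand_in(): hands the job in, once; it reports no verdict.
The state is a dict: "time_s": time; "qpos": joint angles; "joint_vel": joint speeds; "tau": joint torques, N m; "ee_pos": TCP position; "eef_rot": TCP orientation; "force": force on the tool from outside, world axes, zero at the start; "moment": the same for the moment, N m; "grip_width": finger opening in m.
Only numpy, scipy, OpenCV 4.12 (cv2) and the standard library are available. Lean on these libraries where they do the work, as an engineer would, in place of code of your own. Each camera call takes 0.05 s, during which the arm holds its last target. There are 200 camera calls.

TASK

Open the grey screw bin: squeeze the two side tabs of the lock on its cover together, turn the lock anticlockwise (seen from above) as far as it goes and let go so that the tabs spring out again, and only then push the sliding cover fully open by the rib at its end. The white tin of screws stands in the cover's way: slide it aside beforehand so that the cover never bumps it, and keep it standing upright. Leave the short tin and the jar where they are.

Things in the scene. Friction and masses are not known exactly. Their poses are not given: they have to be found in the camera images.
- bin: Grey steel screw bin fixed to the bench, 90 (its x) x 200 (its y) x 60 mm high. Origin: centre of its underside, on the bench. Its aluminium cover, 90 x 200 x 6 mm, slides 120 mm towards the bin's +y and then lies 60 to 66 mm above the bench over |x| < 45 mm, y = 100 to 220 mm of the bin's frame: nothing tall may stand there.
- cover (a joint): Travel of the sliding cover, m: 0 shut, 0.12 fully open (bin's +y). Needs about 3 N; stays where it is left. Blocked within about 4 mm of shut until the lock has been turned open.
- rib (a point): Middle of the outer (bin's -y) face of the pushing rib, 78 mm above the bench; moves with the cover. The rib is an aluminium ridge across the cover's -y end, 70 mm wide (bin's x), 8 mm thick, from the cover's face (66 mm above the bench) to 88 mm. Push it towards the bin's +y.
- lock (a joint): Angle of the lock about its upright axis, rad: 0 locked, growing anticlockwise seen from above to the open stop at 1.40 (80 degrees). Starts at 0 to 0.06. Turns with about 0.06 N m, but only while both tabs are squeezed in 4 mm or more. Let go beyond 1.27, the tabs spring out and hold it open; let go earlier, they stay held in.
- lock_grip (a point): Lock's axis at mid-height of its tabs, 92 mm above the bench; moves with the cover. Round grey plastic hub 34 mm across, between two black tabs, top 108 mm above the bench, on a flat steel disc 86 mm across whose face is 72 mm above the bench. Its x axis runs through both tabs, and is the bin's x at lock angle 0.
- tab_a (a joint): How far the tab on the lock's +x side is squeezed in, m: 0 out, 0.006 fully in. A flat upright paddle 18 mm wide, 76 to 108 mm above the bench; the two tabs' outer faces are 56 mm apart when out, 44 mm when in. Spring: 4 N at first, 8.4 N fully in.
- tab_b (a joint): The same for the tab on the lock's -x side.
- tin: White tin full of screws, 80 mm in diameter, 80 mm tall, about 0.5 kg, too wide to grasp well: slide it with the fingertips low down. Starts before the cover's +y end, 50 to 75 mm from the bin, with the short tin and the jar on two of its three sides (bin's +x, -x, +y) and the third side free. Origin: centre of its underside.
- short_tin: Bystander: blue tin of screws, 60 mm in diameter, 65 mm tall, 120 to 175 mm from the white tin. A flat sheet of paper may lie on the bench on the white tin's free side; things may slide over it. Origin: centre of its underside.
- jar: Bystander: small jar with a yellow cap, 58 mm in diameter, 70 mm tall. Origin: centre of its underside.
- tray: Fixed shallow blue tray of screws, 260 x 160 mm, 35 mm high, beyond the bin's -y end, 70 to 100 mm from it. Origin: centre of its underside.

How it is judged:
By the outcome, as a careful person would: the job done as asked, in the order asked, and still so for the second after the job is handed in, with the robot touching nothing.
It also fails if it takes over 54 s, if anything falls off the work surface, if the arm or the gripper's body presses on something with over 40 N, if the wrist force passes 120 N, or if a joint passes its speed limit or range.

## Working session

There is one attempt and no reset: what is moved stays moved. The work goes in short steps, Python scripts to look and compute and a tool call to move; the robot and the scene stay as the last step left them, time stands still between calls to the robot, and variables do not carry over. Pictures are saved under pics/ and viewed, about 8 in all and at most 12, crops included, and the job is handed in when it is done.

Besides the shell and the picture viewer there is one more tool, called after "Call:" as name([rows], argument=value, ...), one row to a line, values as JSON. jog_arm: Moves the arm, as the interface text tells. Its arguments: {"type":"object","properties":{"targets":{"type":"array","items":{"type":"array"}},"grip_force":{"type":"number"}},"required":["targets"]}

```bash
mkdir -p pics
cat > h.py <<'E'
import numpy as np, cv2
from station import ctrl, optics
def shot(n,f=None):
    c=optics.camera(n)
    if f: cv2.imwrite('pics/'+f,cv2.cvtColor(c['img'],cv2.COLOR_RGB2BGR))
    return c
def pts(c):
    K=c['camera_matrix'];z=c['range_z'];h,w=z.shape
    u,v=np.meshgrid(np.arange(w),np.arange(h))
    P=np.stack([(u-K[0,2])/K[0,0]*z,-(v-K[1,2])/K[1,1]*z,-z,np.ones_like(z)],-1)
    W=P@np.linalg.inv(c['world_to_cam']).T
    W=W[...,:3]; W[z==0]=np.nan
    return W
E
python3 - <<'E'
from h import *
for n in('top','scene'):
    c=shot(n,n+'0.png');np.savez(n+'0.npz',**c);print(n,c['camera_matrix'],np.linalg.inv(c['world_to_cam']))
    W=pts(c);print(W[::60,::80].round(3).reshape(-1,3).tolist())
print(ctrl.get_obs())
E
```

```text
top [[462.81996334   0.         280.67023732]
 [  0.         462.81996334 216.20434382]
 [  0.           0.           1.        ]] [[-0.02710952  0.99056859 -0.13430913  0.41991611]
 [-0.99957353 -0.02832113 -0.00711839 -0.04511534]
 [-0.01085504  0.13405887  0.99091391  1.10646096]
 [ 0.          0.          0.          1.        ]]
[[1.539, 1.049, -0.574], [1.541, 0.741, -0.594], [1.543, 0.428, -0.615], [1.542, 0.108, -0.629], [1.545, -0.217, -0.652], [1.543, -0.547, -0.666], [1.532, -0.874, -0.666], [1.379, 1.148, -0.75], [0.924, 0.407, 0.118], [0.978, 0.258, 0.0], [0.974, 0.055, -0.005], [0.959, -0.146, 0.012], [0.901, -0.316, 0.119], [0.952, -0.549, 0.0], [0.832, 0.657, 0.001], [0.825, 0.455, 0.003], [0.82, 0.257, 0.0], [0.815, 0.058, -0.003], [0.808, -0.141, 0.0], [0.801, -0.339, 0.001], [0.796, -0.536, -0.0], [0.679, 0.649, 0.001], [0.673, 0.452, 0.001], [0.667, 0.254, 0.004], [0.661, 0.059, 0.003], [0.657, -0.136, -0.004], [0.643, -0.32, 0.037], [0.644, -0.522, 0.002], [0.531, 0.641, 0.001], [0.526, 0.447, -0.0], [0.514, 0.236, 0.066], [0.508, 0.054, 0.081], [0.505, -0.125, 0
[... 1838 characters left out ...]
0.967, -0.055, -0.002], [1.115, 0.483, -0.749]]
{'time_s': 0.1, 'qpos': array([-1.32163780e+00,  3.00430882e-01,  1.52151250e+00, -2.77296177e-05,
        1.32072693e+00, -6.66036480e-02]), 'joint_vel': array([ 0.00145428, -0.00200074, -0.00240819, -0.00134747, -0.00078221,
       -0.00051568]), 'tau': array([ 9.89371911e-04, -5.32648265e+01, -3.53284764e+01,  7.09819794e-02,
        2.35219690e-02, -7.33900970e-05]), 'ee_pos': array([ 0.17073183, -0.522597  ,  0.2239374 ]), 'eef_rot': array([-1.57075140e+00,  1.07706501e-03, -1.25502725e+00]), 'force': array([-0.35599798, -0.10950707, -1.48799882]), 'moment': array([-0.02717004,  0.00266708,  0.04862878]), 'grip_width': 0.09390127345149346}
```

View pics/top0.png

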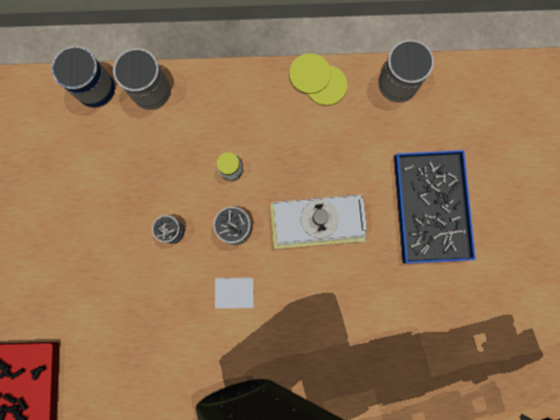

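View pics/scene0.png

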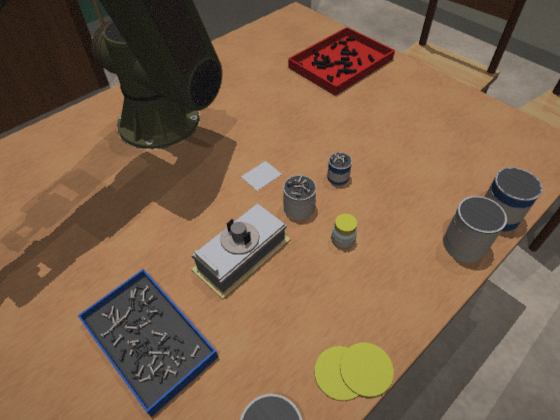

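Top view: bin at columns 270–367, rows 195–248, with the rib at its right end. White tin is at (232,225), jar at (229,165), short tin at (168,229) and paper at (234,293). The free side is therefore world -x, over the paper.

```bash
cat > meas.py <<'E'
from h import *
def circ(W,zlo,zhi,x,y,r):
    m=(W[...,2]>zlo)&(W[...,2]<zhi)&(np.hypot(W[...,0]-x,W[...,1]-y)<r)
    p=W[m][:,:2].astype(np.float32); (c,R)=cv2.minEnclosingCircle(p); return np.array(c).round(4),round(R,4),len(p),np.median(W[m][:,2]).round(4)
E
python3 - <<'E'
from meas import *
for n in('top','scene'):
    c=dict(np.load(n+'0.npz')); W=pts(c); print(n)
    if n=='top':
        for u,v in((232,225),(229,163),(168,229),(320,218),(234,293),(363,215)): print((u,v),W[v,u].round(4))
    m=(W[...,2]>.052)&(W[...,2]<.069)&(abs(W[...,0]-.51)<.08)&(W[...,1]<-.03)&(W[...,1]>-.27)
    p=W[m][:,:2].astype(np.float32); r=cv2.minAreaRect(p); print('cover',r,len(p),cv2.boxPoints(r).round(4).tolist())
    for nm,a in dict(tin=(.07,.09,.51,.055,.06),jar=(.06,.08,.63,.06,.05),short=(.055,.075,.5,.19,.05),disc=(.0695,.0755,.515,-.125,.06),hub=(.1,.115,.515,-.125,.05)).items():
        try: print(nm,circ(W,*a))
        except Exception as e: print(nm,e)
    m=(W[...,2]>.082)&(W[...,2]<.094)&(abs(W[...,0]-.51)<.07)&(W[...,1]<-.17)&(W[...,1]>-.27)
    p=W[m][:,:2].astype(np.float32); print('rib',cv2.boxPoints(cv2.minAreaRect(p)).round(4).tolist(),p.mean(0),len(p))
    # tabs: dark pixels high
    dark=(c['img'].max(-1)<50)&(W[...,2]>.09)&(W[...,2]<.12)&(np.hypot(W[...,0]-.515,W[...,1]+.125)<.05)
    k,l,s,ce=cv2.connectedComponentsWithStats(dark.astype(np.uint8))
    for i in range(1,k):
        if s[i,4]>3: print('dark',ce[i],s[i,4],np.median(W[l==i],0).round(4))
E
```

```text
top
(232, 225) [0.5414 0.0706 0.0879]
(229, 163) [0.6873 0.0778 0.0693]
(168, 229) [0.5391 0.2187 0.0648]
(320, 218) [ 0.5491 -0.1235  0.1059]
(234, 293) [ 0.39    0.0781 -0.0008]
(363, 215) [ 0.5552 -0.2201  0.0894]
cover ((0.544831395149231, -0.12864112854003906), (0.0912100076675415, 0.19828647375106812), 0.7164819240570068) 1892 [[0.49799999594688416, -0.03009999915957451], [0.5005000233650208, -0.22830000519752502], [0.59170001745224, -0.2272000014781952], [0.5892000198364258, -0.02889999933540821]]
tin (array([0.5429, 0.0732]), 0.0408, 775, np.float64(0.0823))
jar (array([0.6301, 0.0607]), 0.0496, 97, np.float64(0.0703))
short (array([0.5308, 0.2167]), 0.0285, 220, np.float64(0.0681))
disc (array([ 0.5263, -0.1262]), 0.0575, 581, np.float64(0.0726))
hub (array([ 0.5443, -0.1254]), 0.0219, 209, np.float64(0.1085))
rib [[0.5236999988555908, -0.2176000028848648], [0.5242999792098999, -0.22619999945163727], [0.5800999999046326, -0.22190000116825104], [0.5794000029563904, -0.21330000460147858]] [ 0.55125254 -0.21959671] 101
dark [321.36363636 227.40909091] 22 [ 0.5271 -0.1251  0.106
[... 242 characters left out ...]
029999434947968], [0.5899999737739563, -0.029999999329447746]]
tin (array([0.5443, 0.0692]), 0.0414, 461, np.float64(0.0798))
jar (array([0.6298, 0.0606]), 0.05, 104, np.float64(0.0702))
short (array([0.5326, 0.2129]), 0.026, 100, np.float64(0.0654))
disc (array([ 0.5526, -0.1256]), 0.0419, 237, np.float64(0.071))
hub (array([ 0.5495, -0.1266]), 0.0201, 140, np.float64(0.1063))
rib [[0.5306000113487244, -0.219200000166893], [0.5313000082969666, -0.22840000689029694], [0.5800999999046326, -0.22419999539852142], [0.5792999863624573, -0.2150000035762787]] [ 0.5548572  -0.22235376] 84
dark [229.37037037 223.55555556] 27 [ 0.534  -0.1316  0.1029]
dark [232.875 234.75 ] 8 [ 0.5594 -0.1421  0.0966]
```

```bash
cat >> meas.py <<'E'
def onplane(c,uv,z):
    uv=np.atleast_2d(uv).astype(float);K=c['camera_matrix'];T=np.linalg.inv(c['world_to_cam'])
    d=np.c_[(uv[:,0]-K[0,2])/K[0,0],-(uv[:,1]-K[1,2])/K[1,1],-np.ones(len(uv))]@T[:3,:3].T
    return (T[:3,3]+d*((z-T[2,3])/d[:,2])[:,None])[:,:2]
E
python3 - <<'E'
from meas import *
for n in('top','scene'):
    c=dict(np.load(n+'0.npz')); W=pts(c); print(n)
    for nm,a in dict(tin=(.07,.09,.543,.071,.06),jar=(.06,.08,.68,.077,.05),short=(.055,.075,.535,.216,.05),disc=(.0695,.0755,.546,-.126,.05)).items():
        print(nm,circ(W,*a))
    sat=np.ptp(c['img'].astype(int),-1)
    m=(W[...,2]>.05)&(abs(W[...,0]-.546)<.07)&(abs(W[...,1]+.129)<.13)&(sat<40)&(c['img'].min(-1)>110)
    k,l,s,ce=cv2.connectedComponentsWithStats(cv2.morphologyEx(m.astype(np.uint8),cv2.MORPH_CLOSE,np.ones((5,5))))
    i=1+s[1:,4].argmax(); ct=max(cv2.findContours((l==i).astype(np.uint8),0,1)[0],key=cv2.contourArea)[:,0]
    q=onplane(c,cv2.convexHull(ct)[:,0],.066).astype(np.float32)
    r=cv2.minAreaRect(q); print('cover',r, s[i])
    w=onplane(c,ct,.066)
    # long side lines
    for lo,hi in((.48,.515),(.575,.62)):
        p=w[(w[:,0]>lo)&(w[:,0]<hi)&(abs(w[:,1]+.128)<.08)]
        if len(p)>5: f=cv2.fitLine(p.astype(np.float32),cv2.DIST_HUBER,0,.01,.01).ravel(); print('edge yaw',-np.arctan(f[0]/f[1]),f,len(p))
c=dict(np.load('top0.npz'));a=c['img'][180:262,255:385]
b=dict(np.load('scene0.npz'))['img'][200:300,180:300]
f=lambda x:cv2.cvtColor(cv2.resize(x,(520,290),interpolation=cv2.INTER_CUBIC),cv2.COLOR_RGB2BGR)
cv2.imwrite('pics/crop1.png',np.vstack([f(a),f(b)]))
E
```

```text
top
tin (array([0.5433, 0.0734]), 0.0411, 1014, np.float64(0.0821))
jar (array([0.687 , 0.0819]), 0.0259, 393, np.float64(0.0707))
short (array([0.5403, 0.2257]), 0.0318, 569, np.float64(0.0674))
disc (array([ 0.546 , -0.1255]), 0.0495, 780, np.float64(0.0728))
cover ((0.5511594414710999, -0.12528732419013977), (0.09819646924734116, 0.20525211095809937), 3.378939628601074) [ 273  195   94   50 3786]
edge yaw 0.05698486 [ 0.05695402 -0.9983768   0.503677   -0.13364883] 70
edge yaw 0.05823882 [ 0.0582059  -0.9983046   0.59842974 -0.11052887] 70
scene
tin (array([0.5485, 0.0717]), 0.0429, 724, np.float64(0.0796))
jar (array([0.6941, 0.079 ]), 0.0262, 356, np.float64(0.0685))
short (array([0.5466, 0.2242]), 0.0321, 355, np.float64(0.0651))
disc (array([ 0.5575, -0.1255]), 0.043, 436, np.float64(0.0711))
cover ((0.5605720281600952, -0.12694065272808075), (0.09859351813793182, 0.20129843056201935), 3.303680181503296) [ 192  204   94   78 2819]
edge yaw 0.04536684 [ 0.04535128 -0.9989711   0.51174617 -0.0762224 ] 24
edge yaw 0.061122853 [ 0.0610848  -0.9981326   0.6091773  -0.12978287] 52
```

View pics/crop1.png

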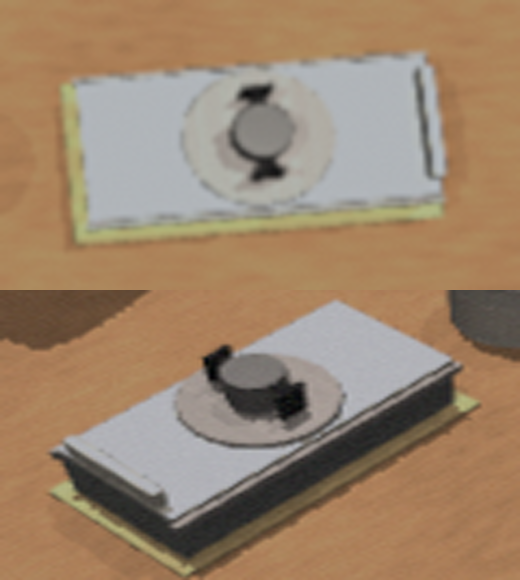

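Bin yaw is about 0.057, with its centre near (0.554, -0.126). The tin is at about (0.546, 0.072), the jar at (0.69, 0.08) and the short tin at (0.543, 0.225). The lock is at about (0.554, -0.126). I'm moving above the tin with the jaws along world x.

Call:
jog_arm([
  [9.4, [-44.9, 0, 54.1], -1.28],
  [9.4, [-44.9, 0, 54.1], -1.28],
  [9.4, [-44.9, 0, 54.1], -1.28],
  [9.4, [-44.9, 0, 54.1], -1.28],
  [9.4, [-44.9, 0, 54.1], -1.28],
  [9.4, [-44.9, 0, 54.1], -1.28],
  [9.4, [-44.9, 0, 54.1], -1.28],
  [9.4, [-44.9, 0, 54.1], -1.28],
  [9.4, [-44.9, 0, 54.1], -1.28],
  [9.4, [-44.9, 0, 54.1], -1.28],
])

```text
time_s: 1.1
ee_pos: [0.438, -0.0977, 0.2245]
eef_rot: [-1.571, -0.0, 0.028]
force: [1.4, -1.4, 0.3]
grip_width: 0.0941
```

Call:
jog_arm([
  [9.4, [10, 0, 16], 0],
  [9.4, [10, 0, 16], 0],
  [9.4, [10, 0, 16], 0],
  [9.4, [10, 0, 16], 0],
  [9.4, [10, 0, 16], 0],
  [9.4, [10, 0, 16], 0],
  [9.4, [10, 0, 16], 0],
])

```text
time_s: 1.8
ee_pos: [0.5329, 0.0619, 0.2243]
eef_rot: [-1.571, 0.0, 0.024]
force: [-0.0, -0.5, -1.0]
grip_width: 0.094
```

Run:
```python
from meas import *
o=ctrl.get_obs();print(o['ee_pos'],o['eef_rot'],o['force'])
ims=[]
for n in('top','scene'):
    c=shot(n);W=pts(c);np.savez(n+'1.npz',**c)
    a=c['img'];ims.append(cv2.cvtColor(a[100:300,120:400] if n=='top' else a[100:300,180:460],cv2.COLOR_RGB2BGR))
    m=(W[...,2]>.195)&(W[...,2]<.235)&(np.hypot(W[...,0]-.55,W[...,1]-.06)<.12)
    p=W[m]; print(n,len(p), p.min(0),p.max(0),p.mean(0))
cv2.imwrite('pics/n1.png',cv2.resize(np.vstack(ims),None,fx=1.45,fy=1.45))
```

```text
[0.53294859 0.06189847 0.22434561] [-1.57093220e+00  4.04052144e-04  2.42849931e-02] [-0.03933374 -0.4608929  -0.96431588]Traceback (most recent call last):
  File "<stdin>", line 8, in <module>
    return umr_minimum(a, axis, None, out, keepdims, initial, where)
ValueError: zero-size array to reduction operation minimum which has no identity
```

Run:
```python
from meas import *
c=shot('scene');W=pts(c);np.savez('scene1.npz',**c)
m=(W[...,2]>.2)&(W[...,2]<.225)&(np.hypot(W[...,0]-.535,W[...,1]-.06)<.13)
for s in(-1,1):
    p=W[m&(s*(W[...,0]-.535)>0)]; print(len(p),len(p) and (p.min(0),p.max(0),np.median(p,0)))
cv2.imwrite('pics/n1.png',cv2.resize(cv2.cvtColor(c['img'][20:300,150:430],cv2.COLOR_RGB2BGR),None,fx=2,fy=2))
```

```text
59 (array([0.47922242, 0.04890494, 0.20338482]), array([0.49030653, 0.06924685, 0.22483357]), array([0.48775696, 0.05564593, 0.21489125]))
40 (array([0.58222864, 0.0515844 , 0.20526128]), array([0.59597054, 0.07134217, 0.22426678]), array([0.59341552, 0.05550799, 0.21616558]))
```

View pics/n1.png

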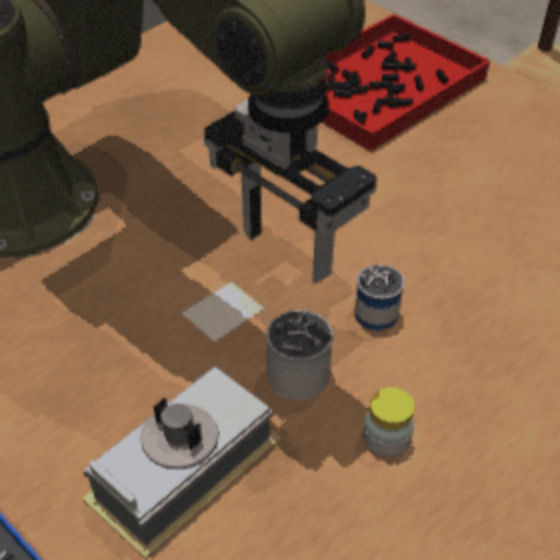

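The scene camera reads about 3 mm high in x and 1.5 mm high in y against the known fingers, so the tin is at about (0.546, 0.071). I'll straddle it.

Call:
jog_arm([
  [9.4, [1.3, 0, 0.9], 0],
  [9.4, [1.3, 4, 0.9], 0],
  [9.4, [1.3, 8, 0.9], 0],
  [9.4, [1.3, 11, 0.9], 0],
  [9.4, [1.3, 13, 0.9], 0],
  [9.4, [1.3, 15, 0.9], 0],
  [9.4, [1.3, 17, 0.9], 0],
  [9.4, [1.3, 19, 0.9], 0],
  [9.4, [1.3, 19, 0.9], 0],
])

```text
time_s: 2.8
ee_pos: [0.5448, 0.0711, 0.0325]
eef_rot: [-1.571, 0.004, 0.024]
force: [0.5, -0.5, 1.1]
grip_width: 0.0939
```

Call:
jog_arm([
  [8.6, [-0.4, 0, 0], 0],
  [8.6, [-0.8, 0, 0], 0],
  [8.6, [-1.3, 0, 0], 0],
  [8.6, [-1.9, 0, 0], 0],
  [8.6, [-2.6, 0, 0], 0],
  [8.6, [-3.4, 0, 0], 0],
  [8.6, [-4.3, 0, 0], 0],
  [8.6, [-5.2, 0, 0], 0],
  [8.6, [-6.1, 0, 0], 0],
  [8.6, [-7, 0, 0], 0],
])

```text
time_s: 3.8
ee_pos: [0.4765, 0.0703, 0.0355]
eef_rot: [-1.571, -0.003, 0.025]
force: [5.8, -0.1, 3.6]
grip_width: 0.086
```

Call:
jog_arm([
  [8.6, [-0.9, 0, 0], 0],
  [8.6, [-1.8, 0, 0], 0],
  [8.6, [-2.7, 0, 0], 0],
  [8.6, [-3.5, 0, 0], 0],
  [8.6, [-4.2, 0, 0], 0],
  [8.6, [-4.7, 0, 0], 0],
  [8.6, [-5, 0, 0], 0],
  [8.6, [-5, 0, 0], 0],
  [9.4, [-4.8, 0, 0], 0],
  [9.4, [-4.8, 0, 0], 0],
])

```text
time_s: 4.8
ee_pos: [0.4278, 0.069, 0.0342]
eef_rot: [-1.571, 0.001, 0.025]
force: [0.4, 0.5, -0.5]
grip_width: 0.0937
```

Call:
jog_arm([
  [9.4, [0, -3, 0], 0],
  [9.4, [0, -7, 0], 0],
  [9.4, [0, -12, 0], 0],
  [9.4, [0, -16, 0], 0],
  [9.4, [5, -16, -8], -0.06],
  [9.4, [12, -16, -20], -0.06],
  [9.4, [12, -16, -20], -0.06],
  [9.4, [12, -16, -20], -0.06],
  [9.4, [12, -16, -20], -0.06],
  [9.4, [12, -16, -20], -0.06],
])

```text
time_s: 5.8
ee_pos: [0.5537, -0.1309, 0.1931]
eef_rot: [-1.57, 0.002, 0.082]
force: [-0.3, -0.1, 0.6]
grip_width: 0.0941
```

```bash
cat > look.py <<'E'
from meas import *
import sys
o=ctrl.get_obs();print({k:np.round(o[k],4) for k in('time_s','ee_pos','eef_rot','force','moment','grip_width','qpos')})
c=shot('scene',None);W=pts(c)
print('tin',circ(W,.07,.09,.43,.07,.07))
x,y,s=120,100,280
cv2.imwrite('pics/'+sys.argv[1],cv2.resize(cv2.cvtColor(c['img'][y:y+200,x:x+s],cv2.COLOR_RGB2BGR),None,fx=2.8,fy=2.8))
t=shot('top');cv2.imwrite('pics/t'+sys.argv[1],t['img'][...,::-1]);W=pts(t);
try: print('tin top',circ(W,.07,.09,.43,.07,.07))
except Exception: print('top blind')
E
python3 look.py n2.png
```

```text
{'time_s': np.float64(5.8), 'ee_pos': array([ 0.5537, -0.1309,  0.1931]), 'eef_rot': array([-1.5704,  0.002 ,  0.0818]), 'force': array([-0.3118, -0.066 ,  0.5844]), 'moment': array([-0.0055, -0.1024,  0.013 ]), 'grip_width': np.float64(0.0941), 'qpos': array([-2.9640e-01,  3.6950e-01,  1.5030e+00, -4.0000e-04,  1.2711e+00,
       -3.7810e-01])}
tin (array([0.4327, 0.07  ]), 0.0424, 520, np.float64(0.0798))
tin top (array([0.4263, 0.0709]), 0.0411, 1044, np.float64(0.0821))
```

View pics/n2.png

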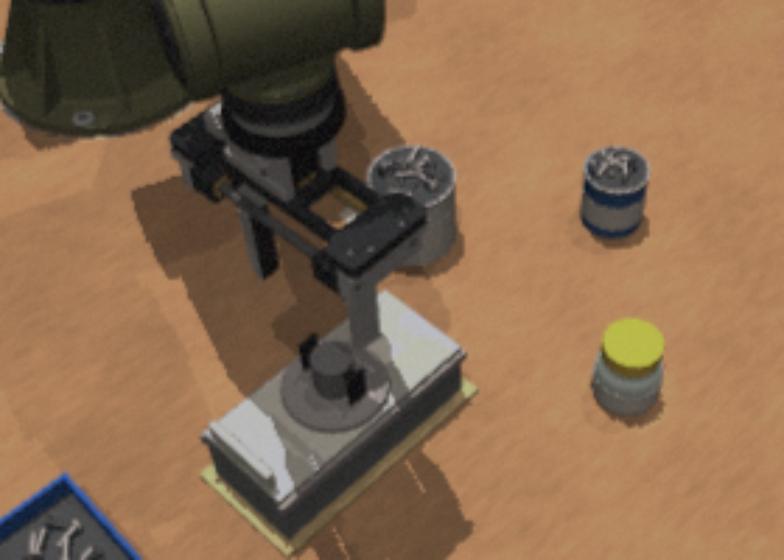

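The tin is upright at about (0.43, 0.07), clear of the cover lane, and the bystanders haven't moved. Next I'll refine the lock centre from the first images.

Run:
```python
from meas import *
for n in('top','scene'):
    c=dict(np.load(n+'0.npz'));W=pts(c);b=c['img'].max(-1)
    near=(np.hypot(W[...,0]-.553,W[...,1]+.126)<.045)
    m=near&(W[...,2]>.1)&(W[...,2]<.115)&(b>70)
    l=cv2.connectedComponentsWithStats(m.astype(np.uint8)); i=1+l[2][1:,4].argmax()
    print(n,'hub',onplane(c,l[3][i],.108),l[2][i])
    m=((b<45)&near&(W[...,2]>.075)).astype(np.uint8); l=cv2.connectedComponentsWithStats(m)
    for i in range(1,l[0]):
        if l[2][i,4]>4: print('dark',l[3][i],l[2][i,4],onplane(c,l[3][i],.1),np.nanmax(W[l[1]==i][:,2]))
    # disc ellipse: whole-disc via cover-vs-disc heights unreliable -> colour
    a=c['img'].astype(int); d=near&(np.abs(W[...,2]-.072)<.012)&(a[...,0]-a[...,2]>12)
    print('disc px',d.sum(), W[d].mean(0) if d.any() else 0)
```

```text
top hub [[ 0.55218421 -0.12407338]] [313 209  16  16 184]
dark [318.78571429 206.        ] 14 [[ 0.57657373 -0.12229138]] 0.11323029291215969
dark [321.63157895 227.47368421] 19 [[ 0.52893266 -0.12669112]] 0.11189266289586508
disc px 137 [ 0.55147519 -0.13183859  0.07268422]
scene hub [[ 0.55880237 -0.12617152]] [231 222  15  12 147]
dark [229.16129032 224.58064516] 31 [[ 0.53439091 -0.13169635]] 0.1076791003505958
dark [245.50649351 237.22077922] 77 [[ 0.5853525  -0.12734698]] 0.10951873569619941
dark [233. 237.] 6 [[ 0.56627385 -0.14661709]] 0.09296540651968022
disc px 459 [ 0.56241782 -0.13174031  0.07059942]
```

Call:
jog_arm([
  [9.4, [0.2, 2, 0.4], -0.01],
  [9.4, [0.2, 5, 0.4], -0.01],
  [9.4, [0.2, 7, 0.4], -0.01],
  [9.4, [0.2, 8.5, 0.4], -0.01],
  [9.4, [0.2, 9.5, 0.4], -0.01],
  [9.4, [0.2, 9.5, 0.4], -0.01],
  [9.4, [0.2, 9.5, 0.4], -0.01],
])

```text
time_s: 6.6
ee_pos: [0.5549, -0.1233, 0.1002]
eef_rot: [-1.571, -0.001, 0.096]
force: [0.6, 0.1, -0.3]
grip_width: 0.0938
```

Call:
jog_arm([
  [9.4, [0, 0.5, -0.3], 0],
  [7, [0, 0.5, -0.3], 0],
  [5.3, [0, 0.5, -0.3], 0],
  [5.3, [0, 0.5, -0.3], 0],
  [5.3, [0, 0.5, -0.3], 0],
  [5.3, [0, 0.5, -0.3], 0],
  [5.3, [0, 0.5, -0.3], 0],
], grip_force=25)

```text
time_s: 7.3
ee_pos: [0.5551, -0.1267, 0.0946]
eef_rot: [-1.571, -0.0, 0.095]
force: [0.1, -0.4, 0.5]
grip_width: 0.0536
```

```bash
python3 look.py n3.png
```

```text
{'time_s': np.float64(7.3), 'ee_pos': array([ 0.5551, -0.1267,  0.0946]), 'eef_rot': array([-1.5709e+00, -3.0000e-04,  9.5000e-02]), 'force': array([ 0.0614, -0.3571,  0.516 ]), 'moment': array([-0.0299, -0.1268,  0.0146]), 'grip_width': np.float64(0.0536), 'qpos': array([-2.8880e-01,  4.7940e-01,  1.5938e+00,  1.0000e-04,  1.0680e+00,
       -3.8380e-01])}
tin (array([0.4328, 0.0696]), 0.0421, 572, np.float64(0.0796))
tin top (array([0.4264, 0.071 ]), 0.041, 1061, np.float64(0.0822))
```

View pics/n3.png

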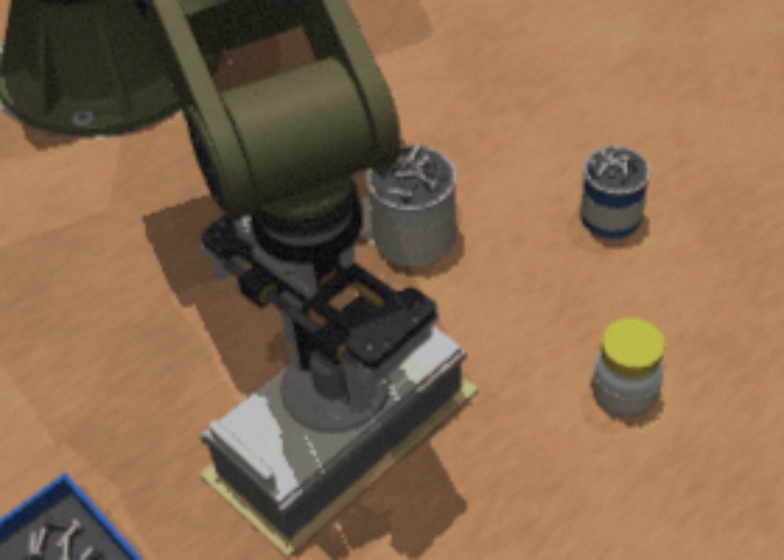

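The fingers stopped 53.6 mm apart with no net side force, so they are centred on the tabs. I'll squeeze fully.

Call:
jog_arm([
  [4.3, [0, 0, 0], 0],
  [4.3, [0, 0, 0], 0],
  [4.3, [0, 0, 0], 0],
  [4.3, [0, 0, 0], 0],
])

```text
time_s: 7.8
ee_pos: [0.5552, -0.1267, 0.0947]
eef_rot: [-1.571, -0.001, 0.095]
force: [0.4, 0.2, 3.4]
grip_width: 0.0438
```

Call:
jog_arm([
  [4.3, [0, 0, 0], -0.06],
  [4.3, [0, 0, 0], -0.16],
  [4.3, [0, 0, 0], -0.28],
  [4.3, [0, 0, 0], -0.4],
  [4.3, [0, 0, 0], -0.52],
  [4.3, [0, 0, 0], -0.64],
  [4.3, [0, 0, 0], -0.76],
  [4.3, [0, 0, 0], -0.88],
  [4.3, [0, 0, 0], -1.0],
  [4.3, [0, 0, 0], -1.1],
])

```text
time_s: 8.8
ee_pos: [0.5563, -0.1258, 0.0948]
eef_rot: [-1.574, -0.002, 1.2]
force: [11.4, 8.9, -1.3]
grip_width: 0.0432
```

```bash
python3 -c "
from station import ctrl
o=ctrl.get_obs();print(o['force'],o['moment'],o['grip_width'])"
```

```text
[11.38023756  8.88917378 -1.32181445] [ 1.68094948 -2.1435854  -0.08602634] 0.04324379699641038
```

Call:
jog_arm([
  [4.3, [0.1, 0, -0.1], -0.06],
  [4.3, [0.1, 0, -0.1], -0.12],
  [4.3, [0.1, 0, -0.1], -0.18],
  [4.3, [0.1, 0, -0.1], -0.24],
  [4.3, [0.1, 0, -0.1], -0.28],
  [4.3, [0.1, 0, -0.1], -0.28],
])

```text
time_s: 9.4
ee_pos: [0.5567, -0.1253, 0.0947]
eef_rot: [-1.572, -0.001, 1.476]
force: [2.6, 6.3, 3.2]
grip_width: 0.0437
```

```bash
python3 -c "
from station import ctrl
o=ctrl.get_obs();print(o['force'],o['moment'],o['grip_width'],o['eef_rot'])"
```

```text
[2.5687452  6.28249156 3.16265754] [ 1.32450042 -0.64503689 -0.29921864] 0.043735099654940206 [-1.57159024e+00 -1.45183163e-03  1.47619877e+00]
```

Call:
jog_arm([
  [4.3, [0, 0, 0], -0.04],
  [4.3, [0, 0, 0], -0.06],
  [4.3, [0, 0, 0], -0.06],
])

```text
time_s: 9.7
ee_pos: [0.5571, -0.1253, 0.0947]
eef_rot: [-1.573, -0.002, 1.534]
force: [5.0, 6.9, 1.2]
grip_width: 0.0435
```

```bash
python3 -c "
from station import ctrl
o=ctrl.get_obs();print(o['force'],o['moment'],o['grip_width'],o['eef_rot'])"
```

```text
[4.97950134 6.86839184 1.21084748] [ 1.48159501 -1.13779049 -0.9416872 ] 0.043490058043100195 [-1.57270523 -0.00172582  1.53442002]
```

Call:
jog_arm([
  [4.3, [0, 0, 0], 0.05],
  [9.4, [0, 0, 0], 0.06],
  [9.4, [0, 0, 0], 0.06],
  [9.4, [0, 0, 0], 0.06],
  [9.4, [0, 0, 0], 0.06],
  [9.4, [0, -4, 0], 0.06],
  [9.4, [0, -9, 0], 0.06],
  [9.4, [0, -10, 0], 0.06],
])

```text
time_s: 10.5
ee_pos: [0.5576, -0.1267, 0.1998]
eef_rot: [-1.578, 0.002, 1.475]
force: [0.5, -1.0, -0.9]
grip_width: 0.0935
```

```bash
python3 look.py n4.png
```

```text
{'time_s': np.float64(10.5), 'ee_pos': array([ 0.5576, -0.1267,  0.1998]), 'eef_rot': array([-1.5775e+00,  1.5000e-03,  1.4752e+00]), 'force': array([ 0.5004, -0.9691, -0.9086]), 'moment': array([ 0.0191, -0.1674, -0.0285]), 'grip_width': np.float64(0.0935), 'qpos': array([-2.8740e-01,  3.6490e-01,  1.4933e+00, -2.0000e-04,  1.2765e+00,
       -1.7625e+00])}
tin (array([0.439 , 0.0724]), 0.0427, 239, np.float64(0.0791))
tin top (array([0.426 , 0.0707]), 0.0411, 1056, np.float64(0.0821))
```

View pics/n4.png

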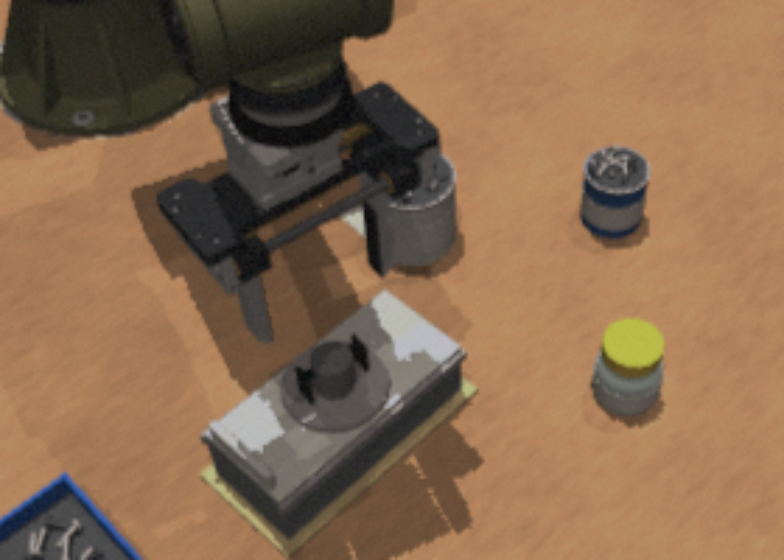

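The lock has turned: the tabs now lie along the bin's long axis and stand clear of the hub. Next I go behind the rib.

Call:
jog_arm([
  [4, [-3, 0, -1.6], 0.14],
  [4, [-7, 0, -1.6], 0.28],
  [4, [-12.5, 0, -1.6], 0.42],
  [4, [-12.5, 0, -1.6], 0.57],
  [4, [-12.5, 0, -1.6], 0.72],
  [4, [-12.5, 0, -1.6], 0.87],
  [4, [-12.5, 0, -1.6], 1.02],
  [4, [-12.5, 0, -1.6], 1.17],
  [4, [-12.5, 0, -1.6], 1.31],
  [4, [-12.5, 0, -1.6], 1.42],
])

```text
time_s: 11.6
ee_pos: [0.5596, -0.2519, 0.192]
eef_rot: [-1.569, 0.003, 0.049]
force: [0.1, 0.1, -0.2]
grip_width: 0.04
```

Run:
```python
from meas import *
o=ctrl.get_obs();print(o['ee_pos'],o['eef_rot'],o['grip_width'])
for n in('top','scene'):
    c=shot(n);W=pts(c);near=(np.hypot(W[...,0]-.555,W[...,1]+.126)<.05)
    m=((c['img'].max(-1)<45)&near&(W[...,2]>.085)&(W[...,2]<.12)).astype(np.uint8);l=cv2.connectedComponentsWithStats(m)
    for i in range(1,l[0]):
        if l[2][i,4]>4: print(n,l[3][i],l[2][i,4],onplane(c,l[3][i],.1))
    if n=='top': ims=c['img'][170:270,250:390]
    else: s=c['img'][190:300,170:320]
cv2.imwrite('pics/n5.png',np.vstack([cv2.resize(x,(440,300),interpolation=2)[...,::-1] for x in(ims,s)]))
```

```text
[ 0.55959319 -0.25189135  0.19197906] [-1.56912127  0.00310719  0.04936864] 0.04004880807748078
top [309.8 215.6] 5 [[ 0.55584351 -0.10179373]]
top [331.         217.61538462] 13 [[ 0.55006205 -0.14803746]]
scene [247.65384615 225.        ] 26 [[ 0.5634725  -0.10274969]]
scene [229.36363636 235.61363636] 44 [[ 0.55799063 -0.15003899]]
```

View pics/n5.png

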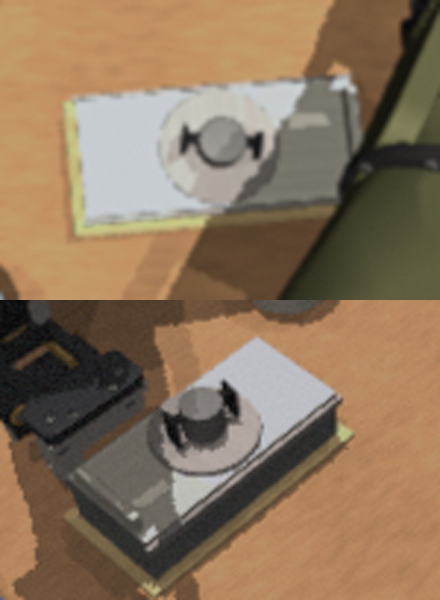

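Tab spread is 47 mm between centroids, the same as at the start, so they have sprung out. The lock angle reads about 1.39. I'll lower behind the rib and start pushing.

Call:
jog_arm([
  [4, [0.2, 4, 0], -0.01],
  [4, [0.2, 8, 0], -0.01],
  [4, [0.2, 9.8, 0], -0.01],
  [4, [0.2, 9.8, 0], -0.01],
  [4, [0.2, 9.8, 0.6], -0.01],
  [4, [0.2, 9.8, 1.2], -0.01],
  [4, [0.2, 9.8, 1.8], -0.01],
  [4, [0.2, 9.8, 2.4], -0.01],
  [4, [0.2, 9.8, 3], -0.01],
  [4, [0.2, 9.8, 3], -0.01],
])

```text
time_s: 12.7
ee_pos: [0.5608, -0.2212, 0.0968]
eef_rot: [-1.571, -0.0, 0.066]
force: [-0.2, -1.1, -1.2]
grip_width: 0.0401
```

Call:
jog_arm([
  [4, [0, 0.2, 0.8], 0],
  [4, [0, 0.2, 1.6], 0],
  [4, [0, 0.2, 2.4], 0],
  [4, [0, 0.2, 3.2], 0],
  [4, [0, 0.2, 4], 0],
])

```text
time_s: 13.2
ee_pos: [0.558, -0.1813, 0.0943]
eef_rot: [-1.571, 0.0, 0.065]
force: [2.1, -1.9, -1.2]
grip_width: 0.0401
```

Call:
jog_arm([
  [4, [0, 0, 0.8], 0],
  [4, [0, 0, 1.6], 0],
  [4, [0, 0, 2.4], 0],
  [4, [0, 0, 3.2], 0],
  [4, [0, 0, 4], 0],
  [4, [0, 0, 4.8], 0],
])

```text
time_s: 13.8
ee_pos: [0.5549, -0.1336, 0.0944]
eef_rot: [-1.571, 0.0, 0.065]
force: [2.3, -2.2, -0.9]
grip_width: 0.0402
```

Expected end of travel is TCP y ≈ -0.115. I'll creep there.

Call:
jog_arm([
  [4, [0, 0, 0.5], 0],
  [4, [0, 0, 1.0], 0],
  [4, [0, 0, 1.4], 0],
  [4, [0, 0, 1.7], 0],
  [4, [0, 0, 1.9], 0],
  [4, [0, 0, 2.1], 0],
])

```text
time_s: 14.4
ee_pos: [0.5537, -0.1142, 0.0946]
eef_rot: [-1.573, -0.0, 0.065]
force: [2.3, -18.9, -2.9]
grip_width: 0.0402
```

Call:
jog_arm([
  [4, [0, 0, 0.1], 0],
  [4, [0, 0, 0.2], 0],
  [4, [0, 0, 0.3], 0],
])

```text
time_s: 14.7
ee_pos: [0.5537, -0.1139, 0.0947]
eef_rot: [-1.577, -0.001, 0.064]
force: [2.4, -34.3, -5.5]
grip_width: 0.04
```

The cover is hard against its end stop. I'll back off, lift and move clear.

Call:
jog_arm([
  [4, [0, 0, -1], 0],
  [4, [0, 0, -2.5], 0],
  [4, [0, -3, -4], 0],
  [4, [0, -8, -8], 0],
  [4, [0, -13, -12], 0],
  [4, [0, -13, -16], 0],
  [4, [0, -13, -20], 0],
  [4, [0, -13, -20], 0],
  [4, [0, -13, -20], 0],
])

```text
time_s: 15.6
ee_pos: [0.5659, -0.3107, 0.2238]
eef_rot: [-1.57, 0.001, 0.063]
force: [0.4, -0.3, 0.1]
grip_width: 0.0395
```

Run:
```python
from meas import *
o=ctrl.get_obs();print(o['time_s'],o['ee_pos'],o['force'])
for n in('top','scene'):
    c=shot(n);W=pts(c)
    for nm,a in dict(tin=(.07,.09,.43,.07,.06),jar=(.06,.08,.687,.08,.05),short=(.055,.075,.542,.225,.05)).items(): print(n,nm,circ(W,*a))
    m=((c['img'].max(-1)<45)&(np.hypot(W[...,0]-.55,W[...,1]+.007)<.05)&(W[...,2]>.085)&(W[...,2]<.12)).astype(np.uint8);l=cv2.connectedComponentsWithStats(m)
    for i in range(1,l[0]):
        if l[2][i,4]>4: print(n,'tab',onplane(c,l[3][i],.1))
    m=(abs(W[...,2]-.065)<.006)&(abs(W[...,0]-.55)<.03)&(abs(W[...,1])<.2); print('cover y',W[m][:,1].min(),np.percentile(W[m][:,1],99))
    if n=='top': ims=c['img'][120:280,120:390]
    else: s=c['img'][130:300,170:440]
cv2.imwrite('pics/n6.png',np.vstack([cv2.resize(x,(500,300),interpolation=2)[...,::-1] for x in(ims,s)]))
```

```text
15.6 [ 0.56590592 -0.31072669  0.22375346] [ 0.41117324 -0.30519214  0.09096608]
top tin (array([0.4261, 0.0706]), 0.0409, 1056, np.float64(0.0822))
top jar (array([0.6869, 0.081 ]), 0.026, 389, np.float64(0.0707))
top short (array([0.5402, 0.2253]), 0.0312, 575, np.float64(0.0675))
top tab [[0.54652057 0.01923777]]
cover y -0.1195307069818699 0.19773801370443264
scene tin (array([0.4328, 0.0704]), 0.0433, 630, np.float64(0.0796))
scene jar (array([0.6944, 0.0796]), 0.0265, 349, np.float64(0.0686))
scene short (array([0.5463, 0.2246]), 0.033, 352, np.float64(0.0648))
scene tab [[0.55597011 0.01662537]]
scene tab [[ 0.55089673 -0.03195179]]
cover y -0.19596780403744327 0.19815802899078322
```

View pics/n6.png

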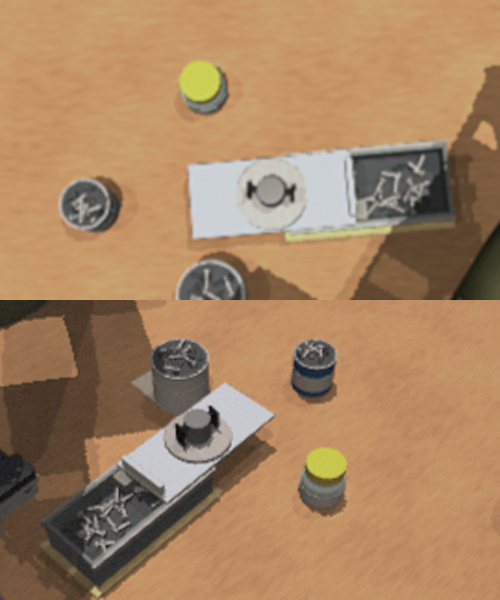

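The cover is fully open, having moved 119–120 mm going by the tabs. The tabs are still out and turned, the tin stands clear, and the bystanders are where they started. Handing in.

```bash
python3 -c "
from station import ctrl
print(ctrl.hand_in())"
```

```text
the job is handed in; nothing more can be done
None
```

The bin is open and the job is handed in. The last arm move ended at 15.6 s of the 54 s allowed.

- **Tin:** I slid the white tin about 11.5 cm to its free side, over the paper, before touching the lock. It is still upright, about 25–30 mm clear of the cover's lane.
- **Lock:** I squeezed both tabs fully in (44 mm across) and turned the lock anticlockwise until it hit its stop, where the reaction torque rose to about 0.9 N m. I then let go. The tabs sprang back out, and the lock angle measured from the camera was about 1.39 rad.
- **Cover:** I pushed it by the rib to its end stop. The tabs had moved about 119–120 mm in the images, against 120 mm for fully open. The push peaked at about 34 N on the stop, through the fingertips.
- **Final check:** The tabs were still out and turned, and the gripper was clear of everything with a force near zero. The jar and short tin were within 1 mm of where they started.

The two cameras disagreed by about 6 mm in x. I corrected for it by comparing the images with the known finger positions. The final top view picked up only one of the two tabs, but the scene view showed both.

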